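# Tip the tall carton into the packet rack and bed it against the stop

### The arm

A 6-joint arm with a two-finger parallel gripper is mounted at the origin on a cart in front of the work surface, level with it; the furniture and walls round the work are solid. World frame = base frame: x ahead of the robot, y to its left, z up, the work surface at z = 0. Lengths are in m, angles in rad, forces in N, time in s.
With the tool pointing down it reaches from about 0.3 to 0.775 m from the base axis. Payload 14.6 kg.
Tool frame: the origin (TCP) lies on the centre line of the jaws, within the pads' length; the fingertips stand 19 mm ahead of it and the grasp point (between the pads) is the TCP; z points along the fingers, x is the direction in which the jaws open and shut, and the axes are right-handed (so a half turn about z gives the same grasp; the last joint's range is limited). The gripper opens to 94 mm and grips with 3 to 60 N. Pads are 16 mm wide; open, the fingers measure 119 mm over their backs; the gripper's body (75 mm by 177 mm) begins 78 mm behind the grasp point.
Start: joints at [1.061, 0.3, 1.521, -0, 1.321, -0.067], TCP at [0.236, 0.497, 0.224] pointing down, gripper open.
Joint ranges: [-3.03, 3.03], [-0.79, 2.21], [0.23, 2.52], [-1.04, 4.18], [0, 3.07], [-2.55, 2.55]. Speed limits (rad/s): [2.22, 2.22, 2.57, 3.14, 3.14, 3.14].

### API

Orientations are given as [roll, pitch, yaw] about the fixed x, y, z axes, in that order (R = Rz(yaw) Ry(pitch) Rx(roll)).
In Python, from station import ctrl, imaging gives the robot as it stands.
- The arm moves only by the shell command python3 -m handwheel 'ROWS' [OPENING] [FORCE]. ROWS is JSON, a list that holds one entry, the list of rows, each a list of 4 numbers: the shift along the tool's x, y, z in m, then the turn about the tool's z in rad. A call has 1 to 10 rows; each row shifts and turns the pose as measured when the row begins, along the tool's axes as they then stand; what a row does not reach is not made up. A row lasts 1/10 s, in which the tool goes at most 50 mm and 8.59 degrees, less where a joint would pass 70% of its speed; a pose out of reach is approached as far as the arm can. A call is refused whole if a number of a shift passes 0.05 or a number of a turn 0.15, either way. A call with a gripper value outside its range is refused whole. OPENING is the finger opening in m, from 0 to 0.094, set as the call begins (- or left out, the last holds). The fingers move at their own pace and stop on an object; FORCE is the grip in N (left out, the last holds). Time passes only in rows, so rows that do not move let the fingers close. It gives the time, the measured TCP pose, the force and the opening at its end, in the units of the state.
- ctrl.get_obs(): the state, without advancing time (a new reading comes with each control period).
- imaging.camera(name): name is "scene" or "top" or "wrist"; returns the picture (420x560x3 uint8, red, green, blue); there is no depth.
- imaging.camera_model(name): a dict with "camera_matrix" (3x3 intrinsics, pixels), "position" and "attitude" of the camera in the world. Camera axes: x right, y up, looking along -z (the intrinsics and any distortion apply to the point x, -y, -z); pixel columns grow to the right and rows downward; lengths in m; the calibration is good to about 2 mm. A picture is of the moment at which its call begins: read the wrist's pose just before it. camera_model takes no time and is no camera call; for the wrist camera it gives the pose at the moment of the call.
- ctrl.hand_in(): hands the job in, once; it reports no verdict.
The state is a dict: "time_s": time; "qpos": joint angles; "joint_vel": joint speeds; "tau": joint torques, N m; "ee_pos": TCP position; "eef_rot": TCP orientation; "force": force on the tool from outside, world axes, zero at the start; "moment": the same for the moment, N m; "grip_width": finger opening in m.
Only numpy, scipy, OpenCV 4.12 (cv2) and the standard library are available. Lean on these libraries where they do the work, as an engineer would, in place of code of your own. Each camera call takes 0.05 s, during which the arm holds its last target. There are 200 camera calls.

### The job

Lay the tall cardboard carton down in the wooden packet rack beside it: it is too wide to pick up, so push it over near its top so that it falls top first between the rails, then slide it along gently until it beds against the stiff stop plate and the plate just gives by about 3 millimetres, no further. Move the plate only with the carton, press the carton lightly enough not to dent it, let go, and leave everything else standing where it is.

Things in the scene. Friction and masses are not known exactly. Their poses are not given: they have to be found in the camera images.
- carton: Plain brown cardboard carton, blank white label, 140 wide (x), 95 deep (y), 230 mm tall (z), 0.36-0.58 kg. Starts upright, broad -y face towards the rack's open mouth, 85-110 mm from it, within 4 mm and 0.04 rad of square. Origin: centre of its underside. Pushed near its top on the +y face (1-2 N) it pivots on its foot edge and falls over by itself beyond 0.39 rad. A push over 22 N dents it.
- carton_mid (a point): Centre of the carton and its balance point, half-way up (115 mm above its underside when it stands; 47 mm above the worktop when it lies on its broad face). Axes as the carton's. Lying, the carton is 95 mm high and needs about 2 to 6 N to slide.
- carton_top (a point): Centre of the carton's top face, 230 mm from its underside along its z.
- rack: Fixed light-wood rack: two parallel rails 14 wide, 35 mm high, 156 mm clear between them, no floor but the worktop. Origin: on the worktop, midway between the rails at the open mouth. From there the rails run 257 mm along its -y to a 12 mm high cross-bar; flared lead-ins of the same height reach 55 mm out to +y. Its x points across the rails.
- stop_plate (a joint): Travel (m) of the cork-faced stop plate (130 wide, 64 mm high) across the rack: 0 at the start, grows as pushed along the rack's -y, hard end at 0.010. Stiff (about 6 N beyond the carton's own sliding force), stays where left. Its face starts 160 to 208 mm inside the mouth; that depth is not measured: find it by feel. Right: pushed back 1.5 to 6 mm by the carton.
- spice_jar: Glass spice jar, 42 mm dia, 106 mm tall; bystander behind the rack's closed end. Origin: centre of its underside.
- salt_shaker: Small grey salt shaker, 44 mm dia, 90 mm tall; bystander behind the rack's closed end. Origin: centre of its underside.
- pepper_mill: Turned wooden pepper mill, 58 mm dia, 170 mm tall; bystander. Origin: centre of its underside.
- mug: White patterned mug with handle, 92x127x93 mm; bystander. Origin: centre of its underside.
- dish_soap: Washing-up liquid bottle, 54x91x258 mm; bystander. Origin: centre of its underside.
Things that resemble listed ones, but are neither listed nor needed, are in the scene too. What is shaped like the part that bears stop_plate but turquoise is not meant.

How it is judged:
By the outcome, as a careful person would: the job done as asked, in the order asked, and still so for the second after the job is handed in, with the robot touching nothing.
It also fails if it takes over 58 s, if anything falls off the work surface, if the arm or the gripper's body presses on something with over 40 N, if the wrist force passes 120 N, or if a joint passes its speed limit or range.

## Working session

There is one attempt and no reset: what is moved stays moved. The work goes in short steps, Python scripts to look and compute and a shell command to move; the robot and the scene stay as the last step left them, time stands still between calls to the robot, and variables do not carry over. Pictures are saved under pics/ and viewed, about 8 in all and at most 12, crops included, and the job is handed in when it is done.

```bash
ls; mkdir -p pics; python3 - <<'E'
from station import ctrl, imaging
import cv2,numpy as np
o=ctrl.get_obs(); print(o)
for n in("scene","top"):
    im=imaging.camera(n); cv2.imwrite(f"pics/{n}0.png",im[:,:,::-1]); print(n,imaging.camera_model(n))
E
```

```text
pics
{'time_s': 0.0, 'qpos': array([ 1.06141681e+00,  3.00481303e-01,  1.52159341e+00, -2.92445864e-05,
        1.32068041e+00, -6.66015716e-02]), 'joint_vel': array([ 4.40377882e-04,  1.39722678e-03, -1.00768428e-03, -6.22135653e-05,
        5.30531772e-04, -6.65381779e-04]), 'tau': array([ 1.96123809e-03, -5.31824005e+01, -3.52729332e+01,  7.09006819e-02,
        2.45218672e-02, -9.87109547e-05]), 'ee_pos': array([0.23553993, 0.49674457, 0.2238755 ]), 'eef_rot': array([-3.14154355e+00,  1.16177038e-03,  1.12802566e+00]), 'force': array([ 0.70936175, -0.04784001,  0.32919615]), 'moment': array([ 0.01518911, -0.0282493 ,  0.02015245]), 'grip_width': 0.09397972144926106}
scene {'camera_matrix': array([[424.67952318,   0.        , 279.72997722],
       [  0.        , 424.67952318, 209.41134139],
       [  0.        ,   0.        ,   1.        ]]), 'position': array([-0.17168898, -0.52804244,  0.80894603]), 'attitude': array([ 0.95776904, -0.01848605, -0.82615647])}
top {'camera_matrix': array([[481.59848518,   0.        , 272.52010337],
       [  0.        , 481.59848518, 212.71556796],
       [  0.        ,   0.        ,   1.        ]]), 'position': array([0.22693634, 0.09923274, 1.50123348]), 'attitude': array([ 0.20543156, -0.00223376, -1.64082366])}
```

View pics/scene0.png

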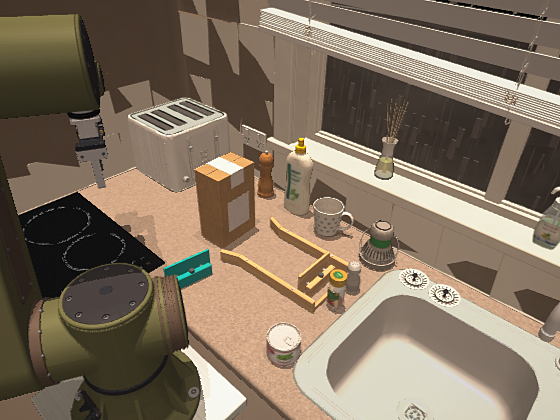

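View pics/top0.png

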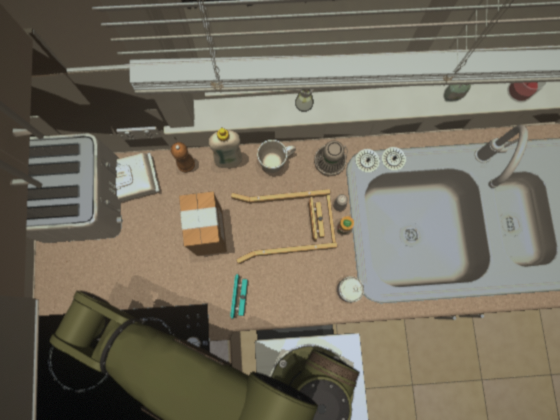

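The scene view shows the carton at (226,200), the rack with its mouth at about (250,240), and the turquoise decoy at (188,270). In the top view the carton top is at (200,220), the rack rails run from (240,195..258) to (333,192..247), and the jars sit at (341,201) and (347,225). Next I'll measure with masks.

```bash
cat > h.py <<'E'
import numpy as np, cv2
from scipy.spatial.transform import Rotation as R
from station import ctrl, imaging
def cast(m,px,z):
    px=np.atleast_2d(px).astype(float);K=m["camera_matrix"]
    d=np.c_[(px[:,0]-K[0,2])/K[0,0],-(px[:,1]-K[1,2])/K[1,1],-np.ones(len(px))]
    d=d@R.from_euler("xyz",m["attitude"]).as_matrix().T
    p=m["position"]; return p+d*((z-p[2])/d[:,2])[:,None]
def proj(m,P):
    K=m["camera_matrix"];c=(np.atleast_2d(P)-m["position"])@R.from_euler("xyz",m["attitude"]).as_matrix()
    return np.c_[K[0,0]*c[:,0]/-c[:,2]+K[0,2],-K[1,1]*c[:,1]/-c[:,2]+K[1,2]]
E
python3 - <<'E'
from h import *
im=cv2.imread("pics/top0.png"); m=imaging.camera_model("top")
hsv=cv2.cvtColor(im,cv2.COLOR_BGR2HSV)
for p in [(280,195),(290,250),(200,235),(200,205)]: print(p,hsv[p[1],p[0]])
c=im[120:280,160:360]; cv2.imwrite("pics/topc.png",cv2.resize(c,None,fx=4,fy=4,interpolation=cv2.INTER_CUBIC)[:600])
E
```

```text
(280, 195) [ 21 108 193]
(290, 250) [ 20 113 181]
(200, 235) [ 15 120 168]
(200, 205) [ 16 132 185]
```

View pics/topc.png

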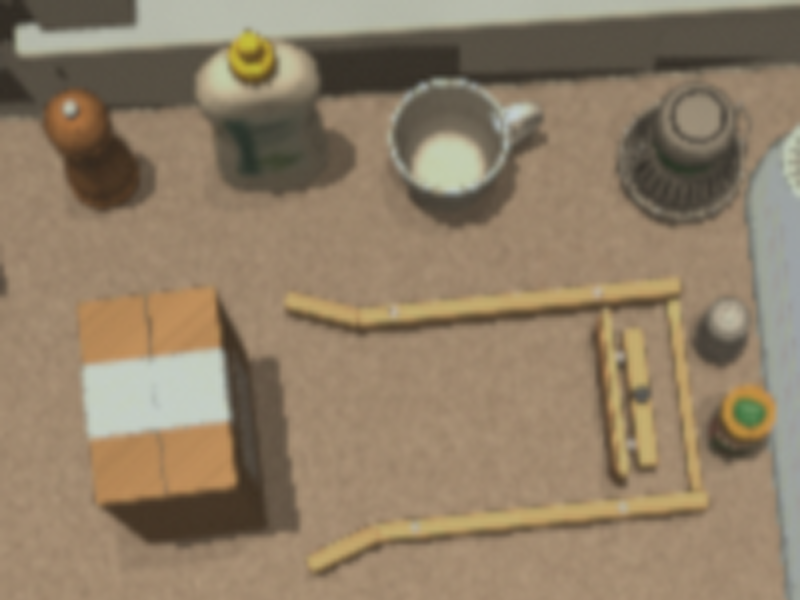

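The crop (4x, offset 160,120) shows the carton-top corners at (80,303), (215,290), (238,487), (97,503). The rail mouth centres are at (360,318) and (378,533), the rail ends at (680,287) and (706,500), and the plate top edge runs (603,312)-(622,478).

```bash
python3 - <<'E'
from h import *
m=imaging.camera_model("top")
f=lambda L:[(160+u/4-.4,120+v/4-.4) for u,v in L]
np.set_printoptions(precision=4,suppress=True)
C=cast(m,f([(80,303),(215,290),(238,487),(97,503)]),.23);print("carton",C,C.mean(0))
print("sides",[np.linalg.norm(C[i]-C[i-1]) for i in range(4)])
L=cast(m,f([(360,318),(680,287),(378,533),(706,500)]),.035);print("rails",L)
for a,b in((0,1),(2,3)):
    d=L[a]-L[b];print("rail yaw",np.arctan2(-d[0],d[1]),np.linalg.norm(d))
for a,b in ((C[0],C[1]),(C[3],C[2])):
    d=a-b;print("carton yaw",np.arctan2(-d[0],d[1]))
for a,b in ((C[0],C[3]),(C[1],C[2])):
    d=a-b;print("carton yaw x",np.arctan2(d[1],d[0]))
print("mouth gap",np.linalg.norm(L[0]-L[2]),"mid",(L[0]+L[2])/2)
P=cast(m,f([(603,312),(622,478)]),.064);print("plate",P)
print("turq",cast(m,[(237,275),(235,317),(248,280)],.06))
print("mill",cast(m,f([(72,108)]),.17),"soap",cast(m,f([(250,58)]),.25),"mug",cast(m,f([(450,140)]),.093), "salt",cast(m,f([(728,318)]),.09),"jar",cast(m,f([(748,410)]),.106))
print(R.from_euler("xyz",ctrl.get_obs()["eef_rot"]).as_matrix())
E
```

```text
carton [[0.5566 0.3262 0.23  ]
 [0.5593 0.2344 0.23  ]
 [0.4232 0.2252 0.23  ]
 [0.419  0.3192 0.23  ]] [0.4895 0.2762 0.23  ]
sides [np.float64(0.13776850267829518), np.float64(0.09185194597705032), np.float64(0.13643379586886673), np.float64(0.09403440242336275)]
rails [[ 0.5799  0.1431  0.035 ]
 [ 0.5874 -0.109   0.035 ]
 [ 0.4104  0.1395  0.035 ]
 [ 0.4182 -0.113   0.035 ]]
rail yaw 0.029820326090277394 0.2521694597851475
rail yaw 0.03100668885928655 0.25268694942567715
carton yaw 0.029731804491133346
carton yaw 0.04461610350617739
carton yaw x 0.05127407814705818
carton yaw x 0.06741216052972084
mouth gap 0.1695059555071529 mid [0.4951 0.1413 0.035 ]
plate [[ 0.5647 -0.0441  0.064 ]
 [ 0.4355 -0.0473  0.064 ]]
turq [[0.3447 0.1937 0.06  ]
 [0.2232 0.2063 0.06  ]
 [0.3277 0.1619 0.06  ]]
mill [[0.7183 0.3382 0.17  ]] soap [[0.7165 0.2009 0.25  ]] mug [[0.701  0.0641 0.093 ]] salt [[ 0.5474 -0.135   0.09  ]] jar [[ 0.4734 -0.1401  0.106 ]]
[[ 0.4285  0.9036 -0.0005]
 [ 0.9036 -0.4285 -0.0009]
 [-0.001  -0.0001 -1.    ]]
```

Sizes and gaps check out: carton about 138x93, rail spacing 169.5 (170 expected), rack yaw 0.03, carton yaw about 0.045. I'll push with open fingers, tool x across the rack and +tool y into it. First I'll turn the tool in place.

```bash
python3 -m handwheel '[[[0,0,0,0.14],[0,0,0,0.14],[0,0,0,0.14],[0,0,0,0.14],[0,0,0,0.14],[0,0,0,0.14],[0,0,0,0.14],[0,0,0,0.1],[0,0,0,0]]]'
```

```text
time_s: 1.0
ee_pos: [0.2349, 0.4956, 0.2208]
eef_rot: [3.135, 0.004, 0.005]
force: [-0.9, 0.5, -0.1]
grip_width: 0.094
```

```bash
python3 -m handwheel '[[[0.038,0.015,0.003,-0.025],[0.038,0.015,0.003,0],[0.038,0.015,0.003,0],[0.038,0.015,0.003,0],[0.038,0.015,0.003,0],[0.038,0.015,0.003,0],[0.02,0.01,0,0],[0,0,0,0]]]'
```

```text
time_s: 1.8
ee_pos: [0.4947, 0.4007, 0.1994]
eef_rot: [3.134, 0.007, 0.062]
force: [-0.8, -0.3, -0.1]
grip_width: 0.0938
```

```bash
python3 -m handwheel '[[[-0.009,0.015,0,0.022],[0,0.015,0,0],[0,0.015,0,0],[0,0.005,0,0],[0,0.005,0,0],[0,0,0,0]]]'
```

```text
time_s: 2.4
ee_pos: [0.4867, 0.343, 0.1995]
eef_rot: [3.133, 0.008, 0.05]
force: [-0.3, 0.6, -0.2]
grip_width: 0.0937
```

```bash
python3 - <<'E'
from h import *
im=imaging.camera("scene"); m=imaging.camera_model("scene"); cv2.imwrite("pics/s1.png",cv2.resize(im[80:300,120:400,::-1],None,fx=2.5,fy=2.5))
print(ctrl.get_obs()["force"],ctrl.get_obs()["ee_pos"])
E
```

```text
[ 0.70607385 -0.08414433  1.03329466] [0.48672537 0.34335925 0.19954103]
```

View pics/s1.png

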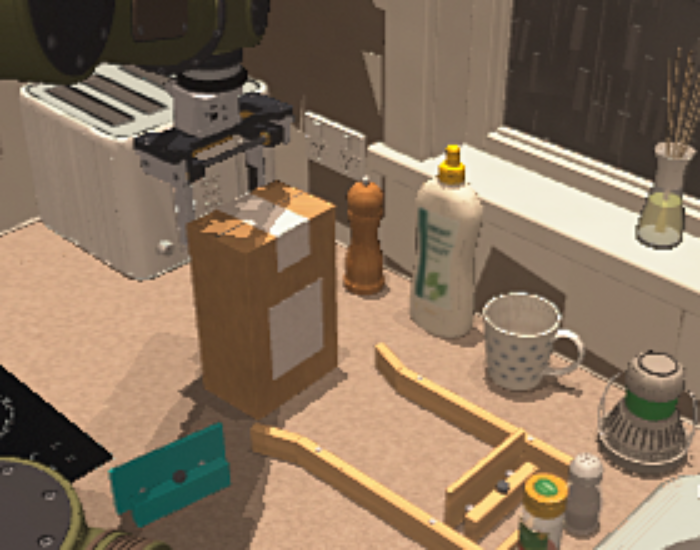

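The view shows the gripper behind the carton's +y face, with both fingers below its top, clear of the mill and toaster. Pushing slowly now.

```bash
python3 -m handwheel '[[[0,0.005,0,0.01],[0,0.005,0,0],[0,0.005,0,0],[0,0.005,0,0],[0,0.005,0,0],[0,0.005,0,0],[0,0.005,0,0],[0,0.005,0,0]]]'
```

```text
time_s: 3.25
ee_pos: [0.4885, 0.3017, 0.2002]
eef_rot: [3.135, 0.006, 0.041]
force: [0.1, 0.4, 1.0]
grip_width: 0.094
```

```bash
python3 -m handwheel '[[[0,0.005,0,0],[0,0.005,0,0],[0,0.005,0,0],[0,0.005,0,0],[0,0.005,0,0],[0,0.005,0,0]]]'
```

```text
time_s: 3.85
ee_pos: [0.4897, 0.2685, 0.2001]
eef_rot: [3.134, 0.007, 0.041]
force: [-0.7, -0.2, 0.3]
grip_width: 0.0937
```

```bash
python3 - <<'E'
from h import *
im=imaging.camera("scene"); m=imaging.camera_model("scene"); cv2.imwrite("pics/s2.png",cv2.resize(im[80:300,120:400,::-1],None,fx=2.5,fy=2.5))
print(ctrl.get_obs()["force"],ctrl.get_obs()["ee_pos"])
E
```

```text
[ 0.51688722 -0.64637982  0.42225135] [0.48977011 0.2679783  0.20011264]
```

View pics/s2.png

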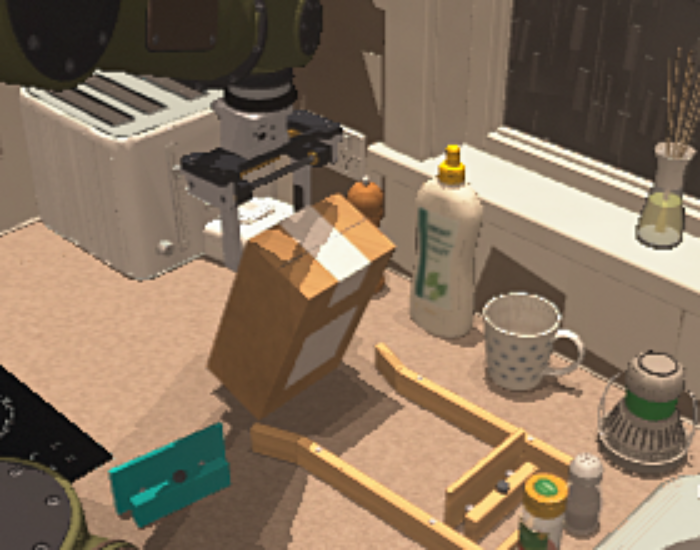

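The carton tilts squarely about its foot edge, aimed between the rails. I'll continue past the balance point.

```bash
python3 -m handwheel '[[[0,0.005,0,0.01],[0,0.005,0,0],[0,0.005,0,0],[0,0.005,0,0],[0,0.005,0,0],[0,0.005,0,0],[0,0.005,0,0],[0,0.005,0,0],[0,0,0,0],[0,0,0,0]]]'; python3 -m handwheel '[[[0,0,0,0],[0,0,0,0],[0,0,0,0],[0,0,0,0]]]'; python3 - <<'E'
from h import *
im=imaging.camera("scene"); m=imaging.camera_model("scene"); cv2.imwrite("pics/s3.png",cv2.resize(im[80:300,120:400,::-1],None,fx=2.5,fy=2.5))
im=imaging.camera("top");cv2.imwrite("pics/t3.png",im[:,:,::-1])
E
```

```text
time_s: 4.9
ee_pos: [0.4911, 0.224, 0.2004]
eef_rot: [3.133, 0.008, 0.029]
force: [-0.4, -0.0, -0.0]
grip_width: 0.0943
time_s: 5.3
ee_pos: [0.491, 0.2245, 0.2004]
eef_rot: [3.134, 0.008, 0.03]
force: [0.2, 0.8, -0.4]
grip_width: 0.0937
```

View pics/s3.png

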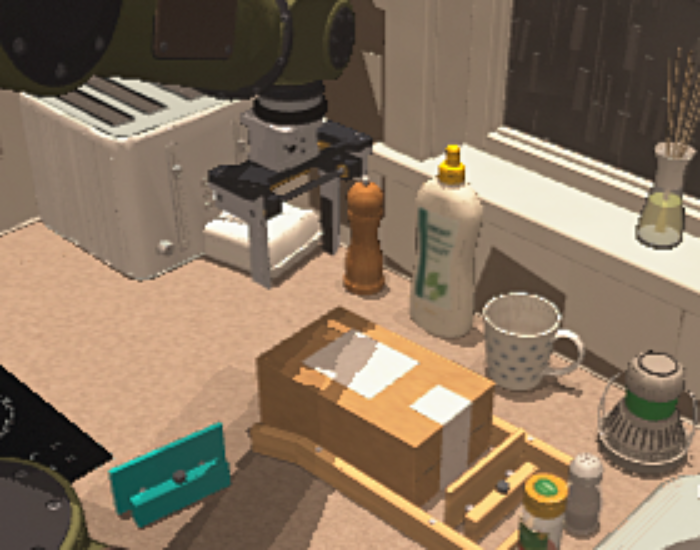

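The carton lies between the rails. Its upper-face corners in the crop are (340,308), (258,357), (418,447), (494,383), and the plate top edge is (447,492)-(523,434).

```bash
python3 - <<'E'
from h import *
m=imaging.camera_model("scene");np.set_printoptions(precision=4,suppress=True)
f=lambda L:[(120+u/2.5-.3,80+v/2.5-.3) for u,v in L]
C=cast(m,f([(340,308),(258,357),(418,447),(494,383)]),.095);print(C,C.mean(0))
d=C[1]-C[2];print(np.arctan2(-d[0],d[1]),np.linalg.norm(d)); d=C[0]-C[3];print(np.arctan2(-d[0],d[1]),np.linalg.norm(d))
print("plate",cast(m,f([(447,492),(523,434)]),.064))
E
python3 -m handwheel '[[[-0.002,-0.03,0,0],[0,-0.03,0,0],[0,0,0.04,0],[0,0,0.04,0],[0,0,0.04,0],[0,0,0.025,0],[0,0,0,0]]]'
```

```text
[[ 0.5586  0.2245  0.095 ]
 [ 0.4266  0.2209  0.095 ]
 [ 0.4387 -0.0079  0.095 ]
 [ 0.5733  0.0018  0.095 ]] [0.4993 0.1098 0.095 ]
0.05289860212141773 0.2291734398094368
0.06609286140012434 0.22319013571490082
plate [[ 0.4354 -0.0509  0.064 ]
 [ 0.5583 -0.0524  0.064 ]]
time_s: 6.1
ee_pos: [0.487, 0.2864, 0.0515]
eef_rot: [3.135, 0.004, 0.03]
force: [0.9, 0.6, 0.5]
grip_width: 0.0938
```

```bash
python3 -m handwheel '[[[0.005,0.015,0,0],[0,0.015,0,0],[0,0.01,0,0],[0,0.004,0,0],[0,0.004,0,0],[0,0.004,0,0]]]'; python3 -m handwheel '[[[0,0.003,0,0],[0,0.003,0,0],[0,0.003,0,0]]]';python3 -m handwheel '[[[0,0.003,0,0],[0,0.003,0,0],[0,0.003,0,0]]]'
```

```text
time_s: 6.7
ee_pos: [0.4967, 0.2306, 0.0578]
eef_rot: [3.139, -0.004, 0.029]
force: [0.4, 2.9, -1.6]
grip_width: 0.0943
time_s: 7.0
ee_pos: [0.4969, 0.2213, 0.0581]
eef_rot: [3.139, -0.004, 0.029]
force: [0.3, 1.7, -0.6]
grip_width: 0.0939
time_s: 7.3
ee_pos: [0.4971, 0.212, 0.058]
eef_rot: [3.139, -0.004, 0.029]
force: [0.9, 1.8, -1.0]
grip_width: 0.0937
```

```bash
python3 -m handwheel '[[[0,0.003,0,0],[0,0.003,0,0],[0,0.003,0,0]]]'; python3 -m handwheel '[[[0,0.002,0,0],[0,0.002,0,0]]]'; python3 - <<'E'
from h import *
im=imaging.camera("top");cv2.imwrite("pics/t4.png",cv2.resize(im[150:270,190:350,::-1],None,fx=5,fy=5,interpolation=cv2.INTER_CUBIC))
E
```

```text
time_s: 7.6
ee_pos: [0.4974, 0.2022, 0.058]
eef_rot: [3.139, -0.004, 0.03]
force: [0.4, 2.3, -1.6]
grip_width: 0.0938
time_s: 7.8
ee_pos: [0.4975, 0.1982, 0.0581]
eef_rot: [3.14, -0.004, 0.029]
force: [-0.1, 7.8, -0.4]
grip_width: 0.0941
```

View pics/t4.png

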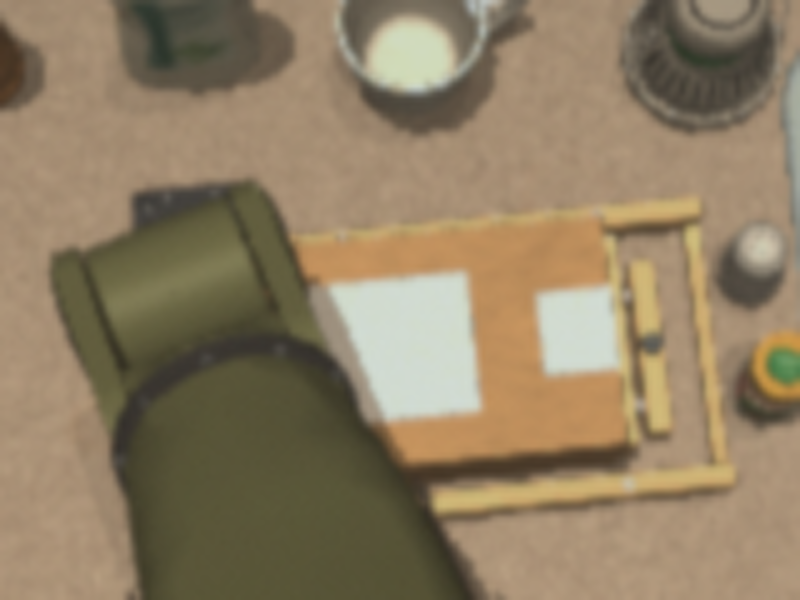

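The wrist force stepped from 2.3 to 7.8 N between y=0.2022 and 0.1982, so contact came within those last 4 mm and the carton looks square in the rack. Before adding any travel I'll estimate the plate's shift by comparing images with the first ones.

```bash
cat > flow.py <<'E'
from h import *
import sys
new={n:imaging.camera(n)[:,:,::-1].copy() for n in("top","scene")}
for n,im in new.items(): cv2.imwrite(f"pics/{n}_{sys.argv[1]}.png",im)
o=ctrl.get_obs();print(o["time_s"],o["ee_pos"],o["force"])
a=np.array([.495,.141]);y=np.array([.03,-1.]);x=np.array([1,.03])
def P(u,v,z): return np.r_[a+u*x+v*y,z]
for n in new:
    m=imaging.camera_model(n);old=cv2.imread(f"pics/{n}0.png")
    # patches: backing bar (behind plate), cross-bar (fixed reference)
    for name,z,v0,v1,u in(("bar",.03,.208,.232,.05),("cross",.012,.250,.265,.06)):
        q=proj(m,[P(s*u,v,z) for s in(-1,1) for v in(v0,v1)])
        x0,y0=np.floor(q.min(0)).astype(int)-1;x1,y1=np.ceil(q.max(0)).astype(int)+1
        g=lambda i:cv2.GaussianBlur(cv2.cvtColor(i,cv2.COLOR_BGR2GRAY),(3,3),0).astype(np.float32)
        mask=np.zeros(old.shape[:2],np.uint8);cv2.fillConvexPoly(mask,cv2.convexHull(np.int32(np.round(q))),255)
        pts=cv2.goodFeaturesToTrack(g(old),12,.05,3,mask=mask)
        nx,st,e=cv2.calcOpticalFlowPyrLK(cv2.cvtColor(old,cv2.COLOR_BGR2GRAY),cv2.cvtColor(new[n],cv2.COLOR_BGR2GRAY),pts,None,winSize=(7,7),maxLevel=1)
        k=st.ravel()==1;A=cast(m,pts[k,0],z);B=cast(m,nx[k,0],z)
        d=(B-A)[:,:2]@y*1e3
        print(n,name,"shift mm",np.round(d,1),"med",round(float(np.median(d)),2))
E
python3 flow.py a
```

```text
7.95 [0.49752817 0.19800217 0.05806901] [ 0.69490336  3.76581989 -1.78520208]
top bar shift mm [  0.1 -48.6  -1.   -0.    0.1] med -0.01
top cross shift mm [ 0.1  1.5  1.5  0.1  1.7  1.9  1.4 -0.1  0.3] med 1.44
scene bar shift mm [-0.  -0.   0.2 -0.   0.1 -0.  -0. ] med -0.01
scene cross shift mm [ 0. -0. -0. -0.  0. -0. -0.] med -0.02
```

```bash
cat > prof.py <<'E'
from h import *
import sys
a=np.array([.495,.141]);y=np.array([.03,-1.]);x=np.array([1,.03])
vs=np.arange(.182,.2121,.0015)
for n in("top","scene"):
    m=imaging.camera_model(n);print(n);print(" v ",[int(round(v*1e4)) for v in vs])
    for t in("0","_"+sys.argv[1]):
        im=cv2.imread(f"pics/{n}{t}.png")
        pr=[]
        for v in vs:
            q=proj(m,[np.r_[a+u*x+v*y,.064] for u in np.linspace(-.04,.04,40)]).astype(np.float32)
            pr.append(cv2.remap(im,q[:,:1],q[:,1:],cv2.INTER_LINEAR).reshape(-1,3).mean())
        print(t.ljust(3),[int(round(p)) for p in pr])
E
python3 prof.py a
```

```text
top
 v  [1820, 1835, 1850, 1865, 1880, 1895, 1910, 1925, 1940, 1955, 1970, 1985, 2000, 2015, 2030, 2045, 2060, 2075, 2090, 2105, 2120]
0   [101, 117, 128, 140, 148, 149, 143, 132, 122, 111, 104, 104, 113, 127, 138, 144, 147, 147, 147, 146, 144]
_a  [185, 183, 180, 175, 171, 168, 164, 154, 138, 123, 113, 111, 121, 136, 147, 154, 156, 157, 157, 155, 153]
scene
 v  [1820, 1835, 1850, 1865, 1880, 1895, 1910, 1925, 1940, 1955, 1970, 1985, 2000, 2015, 2030, 2045, 2060, 2075, 2090, 2105, 2120]
0   [150, 151, 159, 177, 199, 210, 203, 170, 122, 91, 84, 88, 91, 92, 91, 90, 89, 89, 88, 86, 86]
_a  [100, 98, 96, 103, 134, 181, 209, 208, 179, 131, 95, 84, 87, 91, 92, 91, 89, 89, 88, 87, 87]
```

Both views show the plate's edge moved about 1.8 mm (scene .1931 to .1949, top .1936 to .1953). It needs about 1.2 mm more.

```bash
python3 -m handwheel '[[[0,0.0008,0,0],[0,0.0008,0,0]]]'; python3 flow.py b | head -1;python3 prof.py b
```

```text
time_s: 8.15
ee_pos: [0.4976, 0.1973, 0.0582]
eef_rot: [-3.142, -0.005, 0.029]
force: [0.4, 7.9, -0.1]
grip_width: 0.0944
8.25 [0.49754847 0.19730064 0.05818741] [ 0.24035906  7.51879029 -0.75585106]
top
 v  [1820, 1835, 1850, 1865, 1880, 1895, 1910, 1925, 1940, 1955, 1970, 1985, 2000, 2015, 2030, 2045, 2060, 2075, 2090, 2105, 2120]
0   [101, 117, 128, 140, 148, 149, 143, 132, 122, 111, 104, 104, 113, 127, 138, 144, 147, 147, 147, 146, 144]
_b  [186, 185, 183, 179, 174, 171, 166, 157, 142, 125, 114, 111, 120, 136, 148, 154, 156, 157, 157, 155, 153]
scene
 v  [1820, 1835, 1850, 1865, 1880, 1895, 1910, 1925, 1940, 1955, 1970, 1985, 2000, 2015, 2030, 2045, 2060, 2075, 2090, 2105, 2120]
0   [150, 151, 159, 177, 199, 210, 203, 170, 122, 91, 84, 88, 91, 92, 91, 90, 89, 89, 88, 86, 86]
_b  [100, 99, 97, 100, 119, 161, 200, 209, 192, 150, 106, 86, 86, 89, 92, 91, 90, 89, 88, 88, 87]
```

```bash
python3 -m handwheel '[[[0,0.0008,0,0],[0,0.0008,0,0]]]'; python3 flow.py c | head -1;python3 prof.py c
```

```text
time_s: 8.45
ee_pos: [0.4975, 0.1968, 0.0584]
eef_rot: [-3.14, -0.005, 0.029]
force: [-0.2, 8.1, 1.0]
grip_width: 0.0938
8.55 [0.49756327 0.19676817 0.05840706] [ 0.29365911  7.39904094 -0.58136913]
top
 v  [1820, 1835, 1850, 1865, 1880, 1895, 1910, 1925, 1940, 1955, 1970, 1985, 2000, 2015, 2030, 2045, 2060, 2075, 2090, 2105, 2120]
0   [101, 117, 128, 140, 148, 149, 143, 132, 122, 111, 104, 104, 113, 127, 138, 144, 147, 147, 147, 146, 144]
_c  [187, 186, 184, 180, 175, 171, 167, 160, 147, 129, 117, 112, 120, 136, 147, 154, 156, 157, 157, 155, 153]
scene
 v  [1820, 1835, 1850, 1865, 1880, 1895, 1910, 1925, 1940, 1955, 1970, 1985, 2000, 2015, 2030, 2045, 2060, 2075, 2090, 2105, 2120]
0   [150, 151, 159, 177, 199, 210, 203, 170, 122, 91, 84, 88, 91, 92, 91, 90, 89, 89, 88, 86, 86]
_c  [101, 99, 97, 97, 109, 145, 190, 210, 203, 169, 120, 90, 84, 88, 91, 92, 90, 89, 88, 88, 87]
```

The scene profile now matches the original shifted by two samples, which is 3.0 mm. I'll let go, retreat, then lift clear.

```bash
python3 -m handwheel '[[[0,-0.004,0,0],[0,-0.01,0,0],[0,-0.02,0,0],[0,-0.02,0,0],[0,0,-0.03,0],[0,0,-0.04,0],[0,0,-0.04,0],[0,-0.03,-0.03,0],[0,-0.03,0,0],[0,0,0,0]]]'; python3 flow.py d | head -1;python3 prof.py d; python3 - <<'E'
import cv2
im=cv2.imread("pics/scene_d.png");cv2.imwrite("pics/sd.png",cv2.resize(im[80:300,120:400],None,fx=2.5,fy=2.5))
E
```

```text
time_s: 9.55
ee_pos: [0.4923, 0.3173, 0.2037]
eef_rot: [3.139, -0.003, 0.029]
force: [-0.3, -0.2, -0.5]
grip_width: 0.0941
9.65 [0.49260071 0.31508173 0.20328202] [-0.52999808 -0.42753725 -0.68663048]
top
 v  [1820, 1835, 1850, 1865, 1880, 1895, 1910, 1925, 1940, 1955, 1970, 1985, 2000, 2015, 2030, 2045, 2060, 2075, 2090, 2105, 2120]
0   [101, 117, 128, 140, 148, 149, 143, 132, 122, 111, 104, 104, 113, 127, 138, 144, 147, 147, 147, 146, 144]
_d  [187, 187, 185, 181, 175, 171, 167, 161, 147, 130, 118, 114, 121, 137, 148, 155, 157, 158, 158, 156, 154]
scene
 v  [1820, 1835, 1850, 1865, 1880, 1895, 1910, 1925, 1940, 1955, 1970, 1985, 2000, 2015, 2030, 2045, 2060, 2075, 2090, 2105, 2120]
0   [150, 151, 159, 177, 199, 210, 203, 170, 122, 91, 84, 88, 91, 92, 91, 90, 89, 89, 88, 86, 86]
_d  [101, 99, 98, 98, 110, 146, 190, 210, 203, 169, 121, 90, 85, 88, 91, 92, 91, 89, 89, 88, 88]
```

View pics/sd.png

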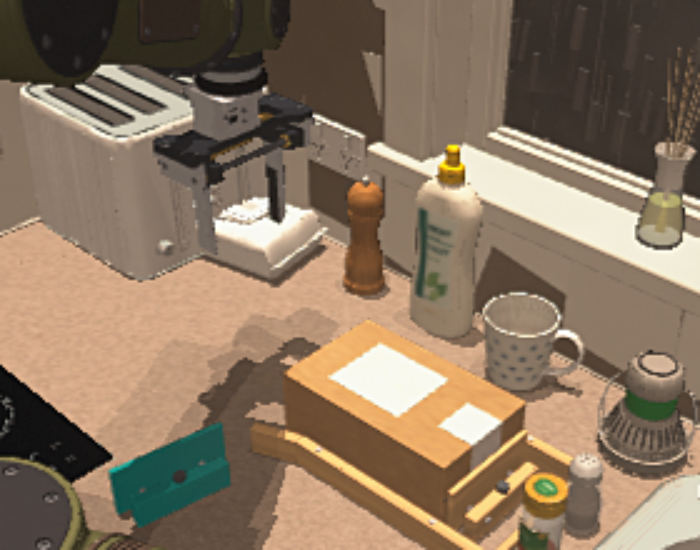

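The carton lies flat between the rails, against the plate. The bystanders are in their original places, the gripper is clear, and the plate still reads 3.0 mm. Handing in.

```bash
python3 -m handwheel '[[[0,0,0,0],[0,0,0,0],[0,0,0,0]]]'; python3 -c "
from station import ctrl
print(ctrl.hand_in())"
```

```text
time_s: 9.95
ee_pos: [0.4925, 0.3133, 0.202]
eef_rot: [3.137, -0.0, 0.026]
force: [0.3, 0.3, -1.2]
grip_width: 0.0939
the job is handed in; nothing more can be done
None
```

The carton is lying flat between the rails, bedded against the stop plate, which has given about 3.0 mm. I handed the job in at about 10 s.

- **How it went:** I pushed the carton over near its top with the open fingers and it fell top first into the rack. I then slid it along at about 2 N until the force rose to about 8 N at the plate. After small extra steps I backed off and lifted clear.
- **Plate travel:** the scene camera shows the plate's top edge moved 3.0 mm from the start, the same before and after letting go. The top camera shows it moved less clearly, about 2 mm, because the lighting changed there. Both are inside the 1.5 to 6 mm window.
- **Force:** the highest push reading I saw was 8.1 N, but I read it only at the end of each move, not continuously. The dent limit is 22 N.
- **Bystanders:** in the last scene picture all five, and the turquoise look-alike, stand where they were. The gripper is clear of everything.
- **A check that disagreed:** automatic point tracking in the top view put the fixed cross-bar about 1.4 mm off. The scene view showed it had not moved, so I put that down to shadows and ignored it.

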